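# Injector barrel from spring clips to cam clamp

### The arm

A 6-joint arm with a two-finger parallel gripper is mounted at the origin on a cart in front of the work surface, level with it; the furniture and walls round the work are solid. World frame = base frame: x ahead of the robot, y to its left, z up, the work surface at z = 0. Lengths are in mm, angles in rad, forces in N, time in s.
With the tool pointing down it reaches from about 350 to 975 mm from the base axis. Payload 7.1 kg.
Tool frame: the origin (TCP) lies at the very end of the fingers, on their centre line; the grasp point (between the pads) lies 19 mm behind it (ctrl.grasp_offset is the distance from the TCP to the grasp point, in mm); z points along the fingers, y is the line along which they close (so a half turn about z gives the same grasp; the last joint's range is limited). The gripper opens to 88 mm and grips with 3 to 60 N. Pads are 20 mm wide; open, the fingers measure 115 mm over their backs; the gripper's body (75 mm by 178 mm) begins 61 mm behind the grasp point.
Start: joints at [1.094, 0.423, 1.63, -0, 1.089, -0.019], TCP at [276.202, 560.64, 183.175] pointing down, gripper open.
Joint ranges: [-3, 3], [-0.9, 2.11], [0.09, 2.58], [-1.31, 4.45], [0.11, 2.69], [-2.54, 2.54]. Speed limits (rad/s): [2.39, 2.39, 3.01, 3.14, 3.14, 3.14].

### API

Orientations are given as a rotation vector (axis times angle).
In Python, from workcell import ctrl, viewer, ticket, models gives the robot as it stands.
- The arm moves only by the tool play_rows, never from a script. Its arguments are lists of equal length, an entry for each row: "dp": the shift along the world's x, y, z in mm, a list of three; "yaw": the turn about the world's z in degrees. In form: {"dp": [[tx, ty, tz], ...], "yaw": [yaw, ...]}. A call has 1 to 8 rows; each row shifts and turns the commanded pose from where the row before left it; what a row does not reach is not made up. A row lasts 1/12 s, in which the tool goes at most 41.7 mm and 7.16 degrees, less where a joint would pass 70% of its speed; a pose out of reach is approached as far as the arm can. A call is refused whole if a number of a shift passes 41.7 or a number of a turn 7.16, either way. A call with a gripper value outside its range is refused whole. "gripper" is the closure, from 0 (fully open) to 1 (shut), set as the call begins (left out, the last holds). The fingers move at their own pace and stop on an object; the grip force is fixed at half the most. Time passes only in rows, so rows that do not move let the fingers close. It gives the time, the measured TCP pose, the force, the opening and the grip force at its end, in the units of the state.
- ctrl.get_obs(): the state, without advancing time (a new reading comes with each control period).
- viewer.get_image(name): name is "scene" or "top" or "wrist"; returns a dict with "pixels" (400x640x3 uint8, red, green, blue), "range_z" (400x640 float32, mm along the optical axis (not along the pixel's ray), 0 where there is no reading), "fx", "fy", "cx", "cy" (pixels), "dist_coeffs" ([k1, k2, p1, p2, k3] as OpenCV has them; the pictures are not rectified), "T" (4x4, takes a point from camera to world coordinates); the wrist camera has in their place "hand_eye" (4x4, takes a point from camera to tool coordinates, whose origin is the TCP and whose axes are the flange's). Camera axes: x right, y up, looking along -z (the intrinsics and any distortion apply to the point x, -y, -z); pixel columns grow to the right and rows downward; lengths in mm; the calibration is good to about 2 mm. A picture is of the moment at which its call begins: read the wrist's pose just before it.
- ticket.close_job(): hands the job in; it is judged then, once.
Trained networks look in a picture, given as the dict that the camera call returned (one of the last four; its "shot" number tells which), for a name from the list of things; names that differ only in an ending like _2 or _b are one class to them, and where a whole thing is asked for, a point or a joint stands for the part that bears it (a point fixed in the world has none). Each returns a list of dicts, best first, with "conf" (0 to 1); they miss things now and then, are a little off and sometimes report something else, mostly with a low value. They report only what shows in the picture. A call takes as long as a camera call.
- models.look_for(picture, name): "bbox" ([centre column, centre row, width, height] in pixels, round what is visible of it).
- models.landmark_of(picture, name): "location" ([column, row] in pixels: a listed point, or the origin of a listed thing).
The state is a dict: "t": time; "qpos": joint angles; "qvel": joint speeds; "joint_torque": joint torques, N m; "ee_pos": TCP position; "orientation": TCP orientation; "ft_force": force on the tool from outside, world axes, zero at the start; "moment": the same for the moment, N m; "width": finger opening in mm; "grasp_force": force on a finger pad.
Only numpy, scipy, OpenCV 4.12 (cv2) and the standard library are available. Lean on these libraries where they do the work, as an engineer would, in place of code of your own. Each camera call takes 0.05 s, during which the arm holds its last target. There are 200 camera calls.

### The job

Get the injector barrel (the steel tube with brass eight-sided ends) ready for cleaning: roll it sideways out of its spring clips towards the springy jaws, never wrenching it straight up against the hooks, and lay it down on the bare bench and let go. Then take it by one end, lay it centred in the bed of the cam clamp between cam and red pad, let go, and swing the cam lever over just until the barrel is nipped and the sprung red pad has started to give, well before the pad bottoms. Leave the barrel clamped, everything released, and do not disturb the red carabiner or the pink disc.

Things in the scene. Friction and masses are not known exactly. Their poses are not given: they have to be found in the camera images.
- barrel: Injector barrel: steel tube 20 mm thick along its own y, an eight-sided brass cap (28 mm across flats, 14 mm long) on each end; 170 mm long in all, 142 mm of bare tube; 0.18 kg; both ends alike. Origin at its middle, on the axis. It starts in the clips. Lying on the bench its axis is 14 mm up and the flats keep it from rolling away.
- clip_rack: Fixed wooden board 64x176x8 mm with two steel spring clips, 14 mm wide, 55 mm either side of its middle along its y; 96 mm of tube between them is free for fingers. Origin under its middle, z up. On +x each clip is a stiff hook curled over the tube to its top, 0.5 mm clear: no way straight up. On -x a sprung hinged jaw with a lip 5 mm above the tube's axis.
- rack_seat (a point): Middle of the barrel's axis in the clips, 46 mm above the rack's origin; same axes as the rack. Way out for the axis from here: 6 mm to -x and 2 mm up, then 10 mm to -x and 8 up, 15 to -x and 15 up, then free upwards. The two jaws together resist with 5 N at first, up to about 20 N.
- cam_clamp: Fixed aluminium clamp, base 112x76x6 mm, origin under the nest, z up, the barrel lies along its y. Flat bed (72 mm long in y, top 12 mm up) carries the tube; red pad (top 41 mm up) on +x, cam and lever on -x, so only barrel ends beyond 38 mm from the middle can be held. Room for the tube: pad face at x = 7 to 10 mm (set by hand, differs, not reported), cam edge at x = -17.
- nest (a point): Where the middle of the barrel's axis belongs in the clamp: 22 mm above the clamp's origin, same axes. Clamped, the barrel may lie up to 3 mm to -x of it (pad setting) or some mm to +x (pad's give).
- cam_lever (a joint): Cam lever, rad: 0 fully back (leaning 37 degrees from upright to the clamp's -x), grows as it swings up and over to +x, at most 1.9; stays where left. Starts at 0 to 0.15. Pivot along the clamp's y, 26 mm to -x of the nest, 16 mm up. The eccentric meets the tube at about 0.55 to 0.9, depending on the pad setting; then each 0.15 rad presses the pad about 1 mm.
- lever_bar (a point): Middle of the black cross bar (14 mm thick, 50 mm long along the clamp's y) at the lever's end, 80 mm from the pivot, 80 to 86 mm up at the start, 96 mm when the lever is upright. Push it to the clamp's +x from behind with closed fingers: about 2 N while free, about 7 N once the barrel is well nipped.
- pad (a joint): Give of the sprung red pad, m: 0 free, grows as the barrel presses it to +x, 8 N per mm, bottoms at 0.006. Well nipped is 0.001 to 0.004. Readings are noisy: feel for the rise of force at the lever.
- sample_carabiner: Red moulded carabiner lying flat, 44x75x10 mm. Bystander. Origin under its middle.
- sample_disc: Pink moulded disc, 52 mm across, 18 mm high. Bystander. Origin under its middle.

How it is judged (in metres and radians):
On the way, in this order (a step that is already met when the one before it is completed fails the run):
1. the barrel lies on the bare bench, clear of clips and clamp, and is let go (height (world z) of barrel between 0.008 and 0.019 m and contact force between barrel and the fingers below 0.1 N and contact force between barrel and cam_clamp below 0.1 N and contact force between barrel and clip_rack below 0.1 N and linear speed of barrel below 0.05 m/s), for 0.2 s.
2. the barrel lies in the bed of the clamp, let go, before the cam nips it (distance between barrel and nest below 0.018 m and z of barrel in the frame of nest below 0.003 m and angle between the y axis of barrel and the y axis of nest, either way round below 0.12 rad and contact force between barrel and the fingers below 0.1 N and value of joint pad below 0.0005 m), for 0.2 s.
At the end, for the whole second after the job is handed in: The barrel lies in the clamp's bed, its middle within 18 mm of the nest point, down on the bed within 3 mm, along the clamp within 0.08 rad, at rest; the cam holds it against the red pad, which is pressed in by 0.7 to 5 mm (distance between barrel and nest below 0.018 m and z of barrel in the frame of nest between -0.003 and 0.003 m and angle between the y axis of barrel and the y axis of nest, either way round below 0.08 rad and value of joint pad between 0.0007 and 0.005 m and linear speed of barrel below 0.02 m/s); the robot touches nothing.
It fails at once if the barrel is wrenched against the clips (over 60 N) (contact force between barrel and clip_rack above 60 N).
It fails at once if the cam is overrun (pad pressed in more than 5 mm) (value of joint pad above 0.005 m).
It fails at once if the red carabiner is moved (distance of sample_carabiner from where it was at the start of the episode above 0.02 m).
It fails at once if the pink disc is moved (distance of sample_disc from where it was at the start of the episode above 0.02 m).
It also fails if it takes over 62 s, if anything falls off the work surface, if the arm or the gripper's body presses on something with over 40 N, if the wrist force passes 120 N, or if a joint passes its speed limit or range.

## Working session

There is one attempt and no reset: what is moved stays moved. The work goes in short steps, Python scripts to look and compute and a tool call to move; the robot and the scene stay as the last step left them, time stands still between calls to the robot, and variables do not carry over. Pictures are saved under pics/ and viewed, at most 10 in all, crops included, and the job is handed in when it is done.

Besides the shell and the picture viewer there is one more tool, called after "Call:" as name(argument=value, ...) on one line, values as JSON. play_rows: Moves the arm, as the interface text tells. Its arguments: {"type":"object","properties":{"dp":{"type":"array"},"yaw":{"type":"array"},"gripper":{"type":"number"}},"required":["dp","yaw"]}

```bash
mkdir -p pics; cat > h.py <<'E'
import numpy as np, cv2
from scipy.spatial.transform import Rotation as R
from workcell import ctrl, viewer, ticket, models
def shot(name):
    o=ctrl.get_obs(); p=viewer.get_image(name)
    if name=='wrist':
        T=np.eye(4); T[:3,:3]=R.from_rotvec(o['orientation']).as_matrix(); T[:3,3]=o['ee_pos']
        p['W']=T@np.array(p['hand_eye'])
    else: p['W']=np.array(p['T'])
    return p
def ray(p,uv):
    K=np.array([[p['fx'],0,p['cx']],[0,p['fy'],p['cy']],[0,0,1.]])
    x,y=cv2.undistortPoints(np.array([[uv]],float),K,np.array(p['dist_coeffs'],float))[0,0]
    return p['W'][:3,3], p['W'][:3,:3]@np.array([x,-y,-1.])
def at_z(p,uv,z):
    c,d=ray(p,uv); return c+d*(z-c[2])/d[2]
def depth_pt(p,uv):
    u,v=int(round(uv[0])),int(round(uv[1])); w=p['range_z'][max(v-2,0):v+3,max(u-2,0):u+3]; w=w[w>0]
    c,d=ray(p,uv); return c+d*np.median(w) if w.size else None
def tri(a,ua,b,ub):
    A=[];B=[]
    M=np.zeros((3,3));m=np.zeros(3)
    for p,u in((a,ua),(b,ub)):
        c,d=ray(p,u); d=d/np.linalg.norm(d); P=np.eye(3)-np.outer(d,d); M+=P;m+=P@c
    return np.linalg.solve(M,m)
def save(p,n): cv2.imwrite('pics/'+n,p['pixels'][:,:,::-1])
E
python3 - <<'E'
from h import *
np.set_printoptions(precision=1,suppress=True)
S={n:shot(n) for n in('scene','top')}
for n,p in S.items(): save(p,n+'1.png'); print(n,p['W'][:3,3],p['W'][:3,2])
cv2.imwrite('pics/both.png',np.vstack([cv2.resize(S[n]['pixels'],(480,300))[:,:,::-1] for n in S]))
for k in ['barrel','clip_rack','rack_seat','cam_clamp','nest','lever_bar','sample_carabiner','sample_disc']:
    L={}
    for n,p in S.items():
        r=models.landmark_of(p,k)
        for q in r[:2]: print(k,n,np.array(q['location']),round(q['conf'],2),depth_pt(p,q['location']))
        if r: L[n]=r[0]['location']
    if len(L)==2: print('  tri',tri(S['scene'],L['scene'],S['top'],L['top']))
print(ctrl.get_obs())
E
```

```text
scene [ 174.7 -836.7  739.7] [-0.4 -0.5  0.7]
top [ 506.1 -367.1 1006.7] [-0. -0.  1.]
barrel scene [304.4 175.7] 0.86 [ 607.5 -267.1   53.6]
barrel top [283.3 169.9] 0.89 [ 611.6 -260.9   55.1]
barrel top [290.8 282.8] 0.2 [ 401.8 -276.7   90.4]
  tri [ 612.9 -259.8   44.9]
clip_rack scene [306.8 190.9] 0.64 [ 607.5 -272.1   10.8]
clip_rack top [288. 170.] 0.61 [ 611.2 -269.9   56.1]
clip_rack top [284.5 124.6] 0.33 [ 709.  -258.2    4.3]
  tri [ 616.3 -263.1   -1.9]
rack_seat scene [309.9 174.8] 0.92 [ 615.7 -275.9   57.1]
rack_seat top [284.1 169.9] 0.73 [ 611.6 -262.4   55.1]
  tri [ 617.  -265.    47.9]
cam_clamp scene [241.  221.3] 0.94 [ 444.5 -257.3   23.9]
cam_clamp top [270.2 255.5] 0.87 [ 447.1 -228.7   12.9]
  tri [ 451.  -229.5   -5.7]
nest scene [236.9 210.2] 0.72 [ 456.2 -224.7   22.2]
nest top [274.3 254. ] 0.94 [ 449.9 -236.8   11.8]
  tri [ 450.5 -239.7   39.1]
lever_bar scene [225.  219.8] 0.65 [ 400.1 -285.5   87.9]
lever_bar top [292.1 284.8] 0.59 [ 398.1 -278.9   89.9]
  tri [ 399.6 -279.7   83. ]
sample_carabiner scene [367.8 233.2] 0.77 [ 627.8 -441.     0.5]
sample_carabiner top [377.2 166.5] 0.55 [ 621.8 -443.2    0.4]
  tri [ 622.3 -443.7    7.2]
sample_disc scene [336.5 167. ] 0.58 [ 710.1 -256.9    7.3]
sample_disc scene [305.8 174.6] 0.39 [ 609.8 -269.3   56.8]
sample_disc top [284.7 123. ] 0.63 [ 712.4 -258.5    3.6]
  tri [ 710.5 -258.3    8.2]
{'t': 0.9, 'qpos': array([ 1.1,  0.4,  1.6,  0. ,  1.1, -0. ]), 'qvel': array([ 0.,  0.,  0., -0.,  0.,  0.]), 'joint_torque': array([ -0. , -54.5, -27.4,   0.1,   0. ,   0. ]), 'ee_pos': array([276.2, 560.6, 183.2]), 'orientation': array([-0.7, -3.1,  0. ]), 'ft_force': array([-0.1,  0. , -0.6]), 'moment': array([ 0. ,  0. , -0.1]), 'grasp_force': 0.0, 'width': 88.04963666238466}
```

```bash
python3 - <<'E'
import cv2,numpy as np
a=cv2.imread('pics/scene1.png')[120:290,170:420];b=cv2.imread('pics/top1.png')[100:320,210:430]
a=cv2.resize(a,None,fx=2.4,fy=2.4)[:,:];b=cv2.resize(b,(400,400));
c=np.zeros((600,800,3),np.uint8)
a=cv2.resize(a,(400,272));c[:272,:400]=a;c[:400,400:]=b
cv2.imwrite('pics/c1.png',c)
E
```

```text
(no output)
```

View pics/c1.png

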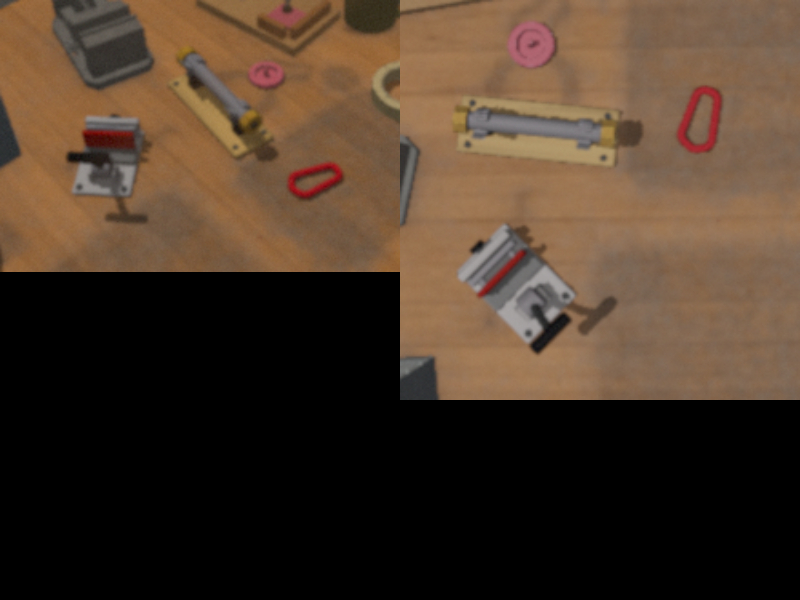

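```bash
python3 - <<'E'
from h import *
H={}
for n in('top','scene'):
    p=shot(n); v,u=np.mgrid[0:400:2,0:640:2]; z=p['range_z'][v,u]
    K=np.array([[p['fx'],0,p['cx']],[0,p['fy'],p['cy']],[0,0,1.]])
    q=cv2.undistortPoints(np.stack([u.ravel(),v.ravel()],1).astype(float)[:,None],K,np.array(p['dist_coeffs'],float))[:,0]
    P=(np.c_[q[:,0],-q[:,1],-np.ones(len(q))]*z.reshape(-1,1))@p['W'][:3,:3].T+p['W'][:3,3]
    P=P[z.ravel()>0]
    for x,y,h in P:
        k=(int(x//50),int(y//50)); H[k]=max(H.get(k,-99),h)
print('y:',[y*50 for y in range(-12,13)])
for x in range(17,4,-1): print(x*50,' '.join('%4d'%H.get((x,y),-1) for y in range(-12,13)))
E
```

```text
y: [-600, -550, -500, -450, -400, -350, -300, -250, -200, -150, -100, -50, 0, 50, 100, 150, 200, 250, 300, 350, 400, 450, 500, 550, 600]
850   16    4   27   27   28    4   97   98   22   23   24   22    5    5    5    4   -1   -1   -1   -1   -1   -1   -1   -1  -99
800    9    8   28   24   28    5    6   44   64   61  150  153    5    5    4    4   -1   -1   -1   -1   -1   -1   -1   -1   -1
750    9    6   26   29   29    5    5   44   44   62  154  149    6  103  102    3   -1   -1   -1   -1  -99  -99  -99   -1   -1
700    6    4    5    4    5    6   19   13    5   21   22    6   11  104  103    5   -1   -1   -1   -1   -1  -99  -99  -99   -1
650    5    4   12   13    4    4   12   11    9    5    5    5    5    5    6    5   -1   -1   -1   -1   -1   -1  -99  -99   -1
600    5    5   12   13    6   63   60   63   64   78   84   78   59   60   57    5   -1   -1   -1   -1   -1  -99  -99  -99   -1
550    4    5   15   13    4   64   13   12   12   81   85   80   59   62   57    4   -1   -1   -1   -1   -1  -99  -99  -99   -1
500    4    5    4    5    4    5    5   40    4   80   84   84   39   40    4    4   -1   -1   -1   -1  -99  -99  -99  -99   -1
450    5    5    4    4    5    5   29   44   40    5    5    5    6    6    6    4   -1   -1   -1   -1  -99  -99   -1   -1  -99
400    5    6    6    5    4   88   96   45   41    6    4    4    7    5    4    4   -1   -1   -1   -1   -1   -1   -1   -1  -99
350    4    5    5    6    5    4   94   11    5  173  174  173  174  171    4    4   -1   -1   -1   -1   -1   -1   -1   -1  -99
300    5    4    5    5    4    6    5    4  123  174  175  175  175  174    4    4   -1   -1   -1   -1   -1   -1   -1  301  289
250    4    5    4    4    5    4    6    4  174  174  174  174  175  176   -1   -1   -1   -1   -1   -1   -1  330  328  301  304
```

Call:
play_rows(dp=[[0,0,20],[0,0,30],[5,-15,30],[8,-30,20],[12,-35,10],[16,-36,0],[16,-36,0],[16,-36,0]], yaw=[0,0,0,-5,-5,-5,-5,-5])

```text
t: 1.67
ee_pos: [349.5, 371.1, 293.7]
orientation: [1.363, 2.83, 0.002]
ft_force: [0.9, 1.0, 1.5]
width: 87.7
grasp_force: 0.0
```

Call:
play_rows(dp=[[14,-38,0],[14,-38,0],[14,-38,0],[14,-38,0],[14,-38,0],[14,-38,0],[14,-38,0],[14,-38,0]], yaw=[-6,-6,-6,-6,-6,-5,-5,-5])

```text
t: 2.33
ee_pos: [461.5, 66.7, 293.5]
orientation: [2.343, 2.092, 0.001]
ft_force: [0.4, 0.7, -1.2]
width: 88.2
grasp_force: 0.0
```

Call:
play_rows(dp=[[14,-38,0],[14,-38,0],[14,-38,0],[14,-38,0],[14,-38,0],[14,-38,-10],[14,-38,-20],[10,-30,-20]], yaw=[0,0,0,0,0,0,0,0])

```text
t: 3.0
ee_pos: [569.4, -227.4, 245.1]
orientation: [2.338, 2.094, 0.002]
ft_force: [-0.0, 0.2, 0.4]
width: 87.5
grasp_force: 0.0
```

Call:
play_rows(dp=[[0,0,0],[0,0,0]], yaw=[0,0])

```text
t: 3.17
ee_pos: [567.3, -225.4, 243.0]
orientation: [-2.339, -2.092, 0.002]
ft_force: [-0.3, 0.5, 0.2]
width: 87.2
grasp_force: 0.0
```

```bash
cat > look.py <<'E'
from h import *
import sys
np.set_printoptions(precision=1,suppress=True)
p=shot('wrist'); save(p,sys.argv[1]+'.png'); np.savez('pics/'+sys.argv[1],rz=p['range_z'],W=p['W'],K=[p['fx'],p['fy'],p['cx'],p['cy']],d=p['dist_coeffs'],px=p['pixels'])
for k in sys.argv[2:]:
    for q in models.landmark_of(p,k)[:2]: print(k,np.array(q['location']),round(q['conf'],2),depth_pt(p,q['location']),at_z(p,q['location'],{'rack_seat':46,'barrel':46,'nest':22,'lever_bar':90}.get(k,0)))
o=ctrl.get_obs(); print(o['ee_pos'],np.degrees(R.from_rotvec(o['orientation']).as_matrix()[:3,1].dot([1,1j,0])and np.angle(R.from_rotvec(o['orientation']).as_matrix()[:2,1]@[1,1j])),np.degrees(o['qpos']),o['t'],o['ft_force'])
E
python3 look.py w1 barrel rack_seat clip_rack cam_clamp nest lever_bar
```

```text
barrel [352.9 196.1] 0.59 [ 615.8 -252.8   55.5] [ 616.7 -255.2   46. ]
rack_seat [356.9 200.5] 0.86 [ 621.  -260.2   54. ] [ 621.9 -262.4   46. ]
clip_rack [347.3 194.2] 0.67 [ 608.9 -251.2   47.5] [ 612.7 -263.     0. ]
cam_clamp [244.9 188.2] 0.71 [ 463.5 -227.6   41.1] [ 452.  -235.2    0. ]
nest [241.6 187.2] 0.67 [ 458.9 -225.6   40.7] [ 453.4 -229.    22. ]
lever_bar [199.3 238.4] 0.59 [ 404.2 -278.9   91.1] [ 403.7 -279.3   90. ]
[ 568.4 -223.4  245.9] -6.150303485127893 [-22.6  19.4  92.    0.   68.6 -16.4] 3.5167 [-0.6  0.5 -0.2]
```

View pics/w1.png

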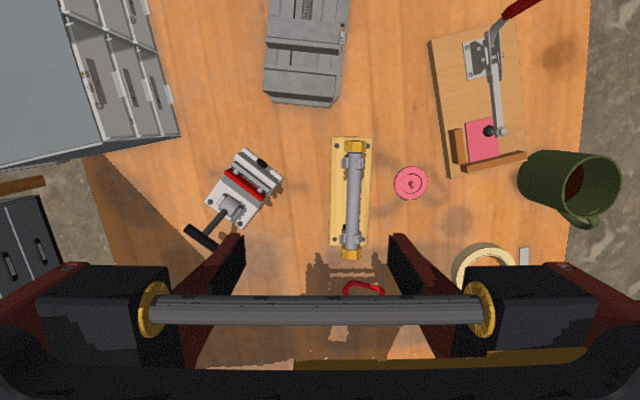

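```bash
python3 - <<'E'
from h import *
np.set_printoptions(precision=1,suppress=True)
a=np.load('pics/w1.npz');im=cv2.imread('pics/w1.png')
c=np.zeros((600,800,3),np.uint8)
c[:600,:400]=cv2.resize(im[130:265,310:400],(400,600),interpolation=cv2.INTER_CUBIC)
c[:400,400:]=cv2.resize(im[145:245,180:280],(400,400),interpolation=cv2.INTER_CUBIC)
cv2.imwrite('pics/w1c.png',c)
fx,fy,cx,cy=a['K'];p=dict(fx=fx,fy=fy,cx=cx,cy=cy,dist_coeffs=a['d'],W=a['W'],range_z=a['rz'])
for v in range(140,262,6):
    row=[depth_pt(p,(u,v)) for u in range(336,372,2)]
    print(v,' '.join('%d:%d'%(r[0],r[2]) for r in row),'y%d'%row[8][1])
E
```

```text
140 602:7 605:7 608:7 611:8 614:8 617:8 619:9 622:9 621:44 624:44 627:45 629:44 637:9 640:9 643:8 646:7 649:7 652:7 y-176
146 601:8 604:8 607:8 610:8 610:42 612:52 614:56 617:57 619:59 622:60 624:59 627:59 630:59 632:57 636:53 645:9 649:8 652:7 y-183
152 600:7 603:7 606:7 609:7 612:7 612:44 614:52 616:54 619:54 622:55 624:55 627:55 630:53 633:51 642:8 645:8 648:8 651:7 y-192
158 599:7 602:7 605:8 605:47 608:53 611:50 613:51 616:53 618:54 621:55 623:57 626:58 629:57 632:51 641:11 644:8 647:7 651:6 y-200
164 598:8 601:8 604:8 604:57 607:56 610:53 612:52 615:53 618:54 620:56 622:60 625:59 628:58 631:55 635:48 644:8 647:7 650:7 y-208
170 598:8 601:7 604:7 607:8 610:8 613:9 612:51 614:53 617:54 620:55 622:55 625:54 628:51 637:8 640:8 643:8 646:8 649:7 y-216
176 597:7 600:7 603:7 606:7 609:8 612:8 611:50 614:53 616:55 619:55 622:55 625:53 628:50 636:8 640:7 643:7 646:7 649:6 y-224
182 596:8 599:8 602:7 605:8 608:8 611:8 611:49 613:53 616:55 618:55 621:55 624:53 628:47 636:8 639:8 642:8 645:7 648:7 y-232
188 595:8 598:7 601:8 604:8 607:8 610:8 610:50 612:53 615:54 618:55 621:54 623:53 632:9
[... 842 characters left out ...]
610:55 613:54 616:53 620:45 627:9 630:8 634:8 637:7 641:0 645:0 y-302
236 587:8 591:8 592:55 595:56 598:54 601:53 604:53 607:55 609:57 612:58 615:57 618:56 621:53 630:9 633:8 636:7 640:0 644:0 y-311
242 587:8 590:9 591:58 594:57 597:53 600:53 603:54 606:55 608:59 611:59 614:58 617:55 626:9 629:8 632:7 636:7 640:0 643:0 y-319
248 586:0 589:0 592:0 594:46 596:52 599:54 602:55 605:56 608:55 611:55 614:54 617:51 621:44 629:0 633:0 636:0 639:0 643:0 y-330
254 585:0 588:0 591:0 593:52 595:55 598:57 601:59 604:59 607:59 610:60 613:58 616:55 619:51 628:0 632:0 635:0 639:0 642:0 y-338
260 584:0 587:0 590:0 594:0 597:0 601:0 604:0 607:1 611:1 614:0 618:0 621:0 624:0 628:0 631:0 635:0 638:0 641:0 y-378
```

View pics/w1c.png

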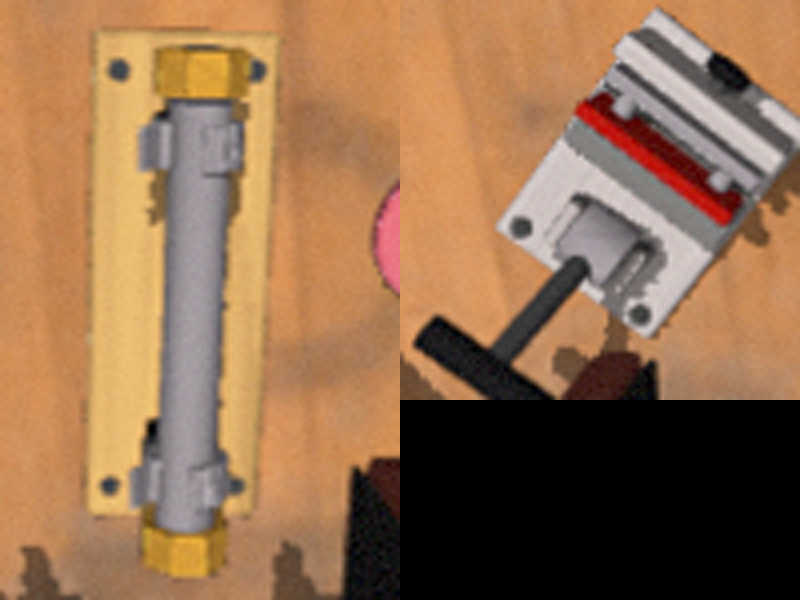

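Call:
play_rows(dp=[[20,-20,0],[22,-16,-20],[4,0,-35],[0,0,-30],[0,0,-15],[0,0,0]], yaw=[0,0,0,0,0,0])

```text
t: 4.02
ee_pos: [611.7, -258.7, 140.8]
orientation: [-2.333, -2.094, 0.004]
ft_force: [-0.6, 0.1, -0.4]
width: 87.4
grasp_force: 0.0
```

```bash
cat >> h.py <<'E'
def load(n):
    a=np.load('pics/%s.npz'%n); fx,fy,cx,cy=a['K']; return dict(fx=fx,fy=fy,cx=cx,cy=cy,dist_coeffs=a['d'],W=a['W'],range_z=a['rz'],pixels=a['px'])
def cloud(p,step=1):
    v,u=np.mgrid[0:400:step,0:640:step]; z=p['range_z'][v,u]
    K=np.array([[p['fx'],0,p['cx']],[0,p['fy'],p['cy']],[0,0,1.]])
    q=cv2.undistortPoints(np.stack([u.ravel(),v.ravel()],1).astype(float)[:,None],K,np.array(p['dist_coeffs'],float))[:,0]
    P=(np.c_[q[:,0],-q[:,1],-np.ones(len(q))]*z.reshape(-1,1))@p['W'][:3,:3].T+p['W'][:3,3]
    P[z.ravel()<=0]=np.nan
    return P, p['pixels'][v,u].reshape(-1,3)
E
python3 look.py w2 barrel rack_seat
python3 - <<'E'
from h import *
np.set_printoptions(precision=1,suppress=True)
p=load('w2');P,c=cloud(p)
for y in range(-360,-170,10):
    m=(abs(P[:,1]-y)<3)&(P[:,2]>40)&(P[:,2]<66)&(abs(P[:,0]-615)<22)
    if m.sum()>5: print(y,m.sum(),np.nanpercentile(P[m,0],[2,98]),'x at top',np.median(P[m][P[m,2]>np.percentile(P[m,2],80)],0))
E
```

```text
barrel [113.4 248.9] 0.71 [ 408.2 -279.    89.6] [ 371.4 -295.    46. ]
barrel [324.  194.8] 0.59 [ 620.2 -255.    55.5] [ 620.2 -257.2   46. ]
rack_seat [324.3 199.8] 0.71 [ 620.  -260.4   55. ] [ 619.9 -262.7   46. ]
[ 615.1 -260.4  146.4] -6.1997764698434015 [-24.   30.   89.2   0.   60.6 -17.8] 4.1667 [ 0.2 -0.2  0.1]
-340 114 [593.6 619.4] x at top [ 609.1 -340.2   60.6]
-330 122 [595.5 618.2] x at top [ 606.8 -332.2   56.5]
-320 140 [594.  623.7] x at top [ 611.9 -320.1   60.1]
-310 189 [593.6 624. ] x at top [ 612.8 -310.8   58.7]
-300 94 [602.6 621.2] x at top [ 612.1 -300.3   56.2]
-290 101 [603.7 623.5] x at top [ 613.6 -289.6   56. ]
-280 102 [604.7 624.3] x at top [ 615.3 -279.5   56.2]
-270 106 [606.  625.3] x at top [ 615.2 -269.8   56. ]
-260 107 [607.  626.2] x at top [ 616.4 -259.7   56. ]
-250 108 [608.1 627.1] x at top [ 617.6 -250.2   56. ]
-240 111 [609.3 629.1] x at top [ 619.7 -240.5   55.9]
-230 118 [610.4 630.2] x at top [ 620.2 -229.7   55.5]
-220 120 [611.5 631.1] x at top [ 621.7 -220.3   55.9]
-210 198 [603.4 634.7] x at top [ 623.7 -209.4   60.2]
-200 185 [604.5 633.9] x at top [ 607.3 -201.1   59.9]
-190 158 [611.5 636.6] x at top [ 624.7 -189.3   60.4]
-180 154 [612.3 635.6] x at top [ 626.5 -180.8   60.6]
```

View pics/w2.png

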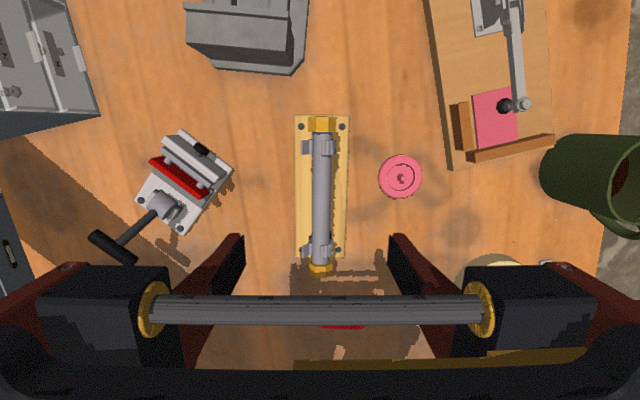

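Call:
play_rows(dp=[[1,0,-25],[0,0,-30],[0,0,-30],[0,0,-22],[0,0,-9],[0,0,0],[0,0,0]], yaw=[0,0,0,0,0,0,0])

```text
t: 4.75
ee_pos: [616.3, -260.8, 30.5]
orientation: [2.337, 2.096, 0.001]
ft_force: [0.1, 0.3, 0.5]
width: 87.8
grasp_force: 0.0
```

Call:
play_rows(dp=[[0,0,0],[0,0,0],[0,0,0],[0,0,0],[0,0,0],[0,0,0],[0,0,0],[0,0,0]], yaw=[0,0,0,0,0,0,0,0], gripper=1)

```text
t: 5.42
ee_pos: [615.0, -260.3, 28.7]
orientation: [-2.339, -2.097, 0.0]
ft_force: [-0.4, 0.3, 0.0]
width: 38.0
grasp_force: 0.0
```

Call:
play_rows(dp=[[0,0,0],[0,0,0],[0,0,0],[0,0,0],[0,0,0],[0,0,0]], yaw=[0,0,0,0,0,0])

```text
t: 5.92
ee_pos: [615.1, -260.4, 28.7]
orientation: [2.339, 2.098, -0.0]
ft_force: [0.8, 0.6, 1.0]
width: 0.4
grasp_force: 0.0
```

```bash
python3 look.py w3 barrel
python3 - <<'E'
from h import *
a=shot('scene');b=load('w3')
c=np.zeros((400,800,3),np.uint8)
c[:,:400]=cv2.resize(a['pixels'][90:290,200:400],(400,400))[:,:,::-1]
c[:,400:]=cv2.resize(b['pixels'][80:380,170:470],(400,400))[:,:,::-1]
cv2.imwrite('pics/c3.png',c)
E
```

```text
barrel [318.2 232.9] 0.65 [ 617.6 -254.4   56.1] [ 617.3 -258.3   46. ]
[ 615.1 -260.4   28.7] -6.233022142870424 [-24.   38.5  92.2  -0.   49.3 -17.7] 6.0167 [-0.5 -1.1 -0.9]
```

View pics/c3.png

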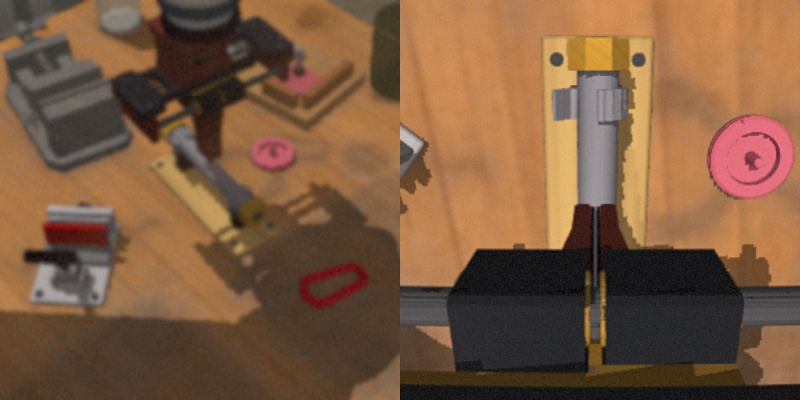

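```bash
python3 - <<'E'
from h import *
np.set_printoptions(precision=1,suppress=True)
p=load('w3')
for v in range(215,400,8): print(v,[depth_pt(p,(u,v)).astype(int).tolist() for u in (604,614,617,620,635)])
s=shot('scene');P,c=cloud(s)
m=(abs(P[:,0]-615)<60)&(abs(P[:,1]+260)<14)
for z in range(0,140,6):
    k=m&(abs(P[:,2]-z)<3)
    if k.sum(): print(z,k.sum(),np.min(P[k],0),np.max(P[k],0),np.median(c[k],0))
E
```

```text
215 [[870, -288, 0], [880, -289, 0], [883, -289, 0], [886, -290, 0], [890, -287, 9]]
223 [[871, -296, 0], [881, -297, 0], [885, -297, 0], [888, -297, 0], [898, -297, 3]]
231 [[873, -303, 0], [883, -305, 0], [886, -305, 0], [889, -305, 0], [905, -307, 0]]
239 [[874, -311, 0], [885, -313, 0], [888, -313, 0], [891, -314, 0], [907, -316, 0]]
247 [[876, -320, 0], [886, -321, 0], [889, -321, 0], [893, -322, 0], [909, -324, 0]]
255 [[877, -328, 0], [888, -329, 0], [891, -330, 0], [894, -330, 0], [911, -333, 0]]
263 [[879, -336, 0], [890, -338, 0], [893, -338, 0], [896, -339, 0], [913, -341, 0]]
271 [[880, -345, 0], [891, -346, 0], [895, -347, 0], [898, -348, 0], [915, -350, 0]]
279 [[883, -354, 0], [893, -355, 0], [897, -356, 0], [900, -356, 0], [917, -359, 0]]
287 [[696, -236, 166], [895, -364, 0], [899, -365, 0], [902, -366, 0], [919, -368, 0]]
295 [[692, -236, 169], [695, -236, 169], [696, -236, 170], [696, -236, 170], [921, -378, 0]]
303 [[691, -237, 171], [692, -236, 173], [692, -236, 173], [693, -236, 173], [697, -236, 173]]
311 [[691, -239, 171], [691, -237, 174], [691, -236, 174], [
[... 1614 characters left out ...]
8] [84. 63. 44.]
78 30 [ 603.2 -273.    75.2] [ 622.2 -248.5   80.9] [72.5 53.  38.5]
84 26 [ 603.2 -272.7   81. ] [ 622.1 -249.3   86.6] [65.  42.  30.5]
90 29 [ 603.3 -272.4   87.4] [ 621.8 -246.6   92.5] [63. 41. 28.]
96 27 [ 602.6 -272.5   93.3] [ 622.5 -247.8   98.9] [61. 38. 26.]
102 26 [ 602.1 -272.    99. ] [ 623.8 -251.   104.9] [60.  36.  27.5]
108 28 [ 601.7 -273.3  105.1] [ 622.1 -248.   110.7] [60.  37.  27.5]
114 32 [ 600.5 -272.5  111. ] [ 622.8 -248.3  116.8] [57.5 34.  24. ]
120 30 [ 600.1 -273.5  117. ] [ 623.4 -247.   122.9] [56. 32. 25.]
126 37 [ 598.5 -273.   123. ] [ 625.9 -254.1  128.6] [54. 32. 21.]
132 24 [ 597.7 -272.5  129.3] [ 626.1 -258.8  134.8] [52.5 29.  24. ]
```

```bash
python3 - <<'E'
from h import *
np.set_printoptions(precision=1,suppress=True)
p=load('w3')
for v in range(210,275,4): print(v,[(depth_pt(p,(u,v)).astype(int).tolist(),p['pixels'][v,u].tolist()) for u in (308,316,324)])
o=ctrl.get_obs();print(o['ee_pos'],o['width'],np.round(o['qpos'],3), np.array(viewer.get_image('wrist')['hand_eye']))
s=shot('scene')
K=np.array([[s['fx'],0,s['cx']],[0,s['fy'],s['cy']],[0,0,1.]])
for z in (0,28,46,70,100):
    q=np.linalg.inv(s['W'])@[615,-260,z,1]; uv=cv2.projectPoints(np.array([[q[0],-q[1],-q[2]]]),np.zeros(3),np.zeros(3),K,np.array(s['dist_coeffs'],float))[0].ravel()
    print(z,uv,depth_pt(s,uv),s['pixels'][int(uv[1]),int(uv[0])])
E
```

```text
210 [([612, -239, 53], [135, 130, 136]), ([617, -239, 55], [152, 147, 151]), ([622, -239, 54], [142, 135, 138])]
214 [([612, -241, 53], [135, 127, 132]), ([617, -241, 55], [155, 148, 152]), ([622, -242, 55], [143, 134, 137])]
218 [([612, -244, 53], [136, 131, 136]), ([617, -244, 55], [157, 150, 152]), ([622, -245, 54], [141, 132, 138])]
222 [([611, -247, 53], [135, 130, 134]), ([617, -247, 55], [159, 153, 157]), ([622, -247, 54], [140, 134, 137])]
226 [([611, -250, 53], [140, 136, 139]), ([616, -249, 55], [152, 147, 150]), ([621, -250, 54], [144, 136, 141])]
230 [([611, -252, 53], [137, 134, 137]), ([616, -252, 55], [159, 151, 156]), ([621, -253, 54], [146, 140, 144])]
234 [([611, -249, 70], [60, 24, 19]), ([616, -255, 56], [155, 145, 150]), ([621, -249, 70], [54, 22, 6])]
238 [([612, -249, 76], [64, 32, 26]), ([616, -252, 69], [81, 79, 80]), ([621, -250, 76], [61, 25, 18])]
242 [([612, -248, 82], [69, 35, 35]), ([616, -252, 76], [78, 75, 76]), ([621, -249, 82], [64, 25, 21])]
246 [([612, -248, 88], [58, 27, 19]), ([616, -251, 82], [76, 74, 75]), ([621, -250, 87], [60, 22, 20])]
250 
[... 493 characters left out ...]
20, -249, 110], [37, 25, 25])]
270 [([616, -227, 154], [27, 27, 24]), ([616, -251, 110], [78, 72, 74]), ([621, -228, 154], [21, 25, 23])]
274 [([616, -227, 157], [23, 22, 25]), ([616, -251, 114], [83, 73, 74]), ([621, -228, 156], [23, 25, 24])]
[ 615.1 -260.4   28.7] 0.734152240372583 [-0.4  0.7  1.6  0.   0.9 -0.3] [[  -0.     1.     0.3   73.5]
 [   1.     0.     0.     0.6]
 [   0.     0.3   -1.  -201.5]
 [   0.     0.     0.     1. ]]
0 [306.1 189.8] [ 608.5 -268.5   10.9] [177 140  81]
28 [305.5 180.8] [ 602.7 -276.2   48. ] [91 78 65]
46 [305.1 174.9] [ 609.5 -267.2   54.7] [87 76 72]
70 [304.6 166.8] [ 608.5 -268.5   79.9] [62 38 24]
100 [303.9 156.2] [ 607.7 -269.6  110.6] [60 36 23]
```

The finger ends show at z≈69 in both the scene and wrist depth while the reported TCP is 28.7. So the real tips are about 40 mm short of the reported TCP, and I'll allow for that.

Call:
play_rows(dp=[[0,0,0],[0,0,0],[0,0,0],[0,0,0],[0,0,0],[0,0,0],[0,0,0],[0,0,0]], yaw=[0,0,0,0,0,0,0,0], gripper=0)

```text
t: 6.88
ee_pos: [615.1, -260.4, 28.7]
orientation: [2.339, 2.097, 0.0]
ft_force: [0.4, 0.6, 0.7]
width: 50.0
grasp_force: 0.0
```

Call:
play_rows(dp=[[1,0,-8],[0,0,-10],[0,0,-10],[0,0,-8],[0,0,-5],[0,0,0]], yaw=[0,0,0,0,0,0])

```text
t: 7.38
ee_pos: [614.8, -259.8, -14.3]
orientation: [-2.337, -2.096, 0.002]
ft_force: [-0.6, 0.4, 0.5]
width: 86.8
grasp_force: 0.0
```

Call:
play_rows(dp=[[0,0,0],[0,0,0],[0,0,0],[0,0,0],[0,0,0],[0,0,0],[0,0,0]], yaw=[0,0,0,0,0,0,0], gripper=1)

```text
t: 7.97
ee_pos: [616.2, -260.4, -12.0]
orientation: [2.339, 2.097, 0.0]
ft_force: [-0.1, -0.8, -0.2]
width: 44.5
grasp_force: 0.0
```

Call:
play_rows(dp=[[0,0,0],[0,0,0],[0,0,0],[0,0,0],[0,0,0]], yaw=[0,0,0,0,0])

```text
t: 8.38
ee_pos: [616.1, -260.4, -12.3]
orientation: [-2.339, -2.097, 0.0]
ft_force: [-0.3, -0.3, 1.1]
width: 19.4
grasp_force: 30.0
```

Call:
play_rows(dp=[[-3,0.3,1],[-3,0.3,1],[-2,0.2,3],[-2,0.2,3],[-2.5,0.3,3.5],[-2.5,0.3,3.5]], yaw=[0,0,0,0,0,0])

```text
t: 8.88
ee_pos: [605.4, -259.8, 3.7]
orientation: [2.333, 2.092, 0.007]
ft_force: [9.4, -0.1, 2.9]
width: 19.2
grasp_force: 30.0
```

Call:
play_rows(dp=[[-1.5,0.2,0],[-1,0,0]], yaw=[0,0])

```text
t: 9.05
ee_pos: [602.7, -259.8, 5.0]
orientation: [2.333, 2.092, 0.006]
ft_force: [7.4, -0.6, 3.8]
width: 19.4
grasp_force: 30.0
```

Call:
play_rows(dp=[[-0.5,0,6],[0,0,15],[0,0,25],[-20,-20,15],[-25,-25,0],[-25,-30,0],[-25,-30,0],[-25,-30,0]], yaw=[0,0,0,7,7,7,7,7])

```text
t: 9.72
ee_pos: [477.0, -393.6, 64.4]
orientation: [-1.594, -2.707, 0.0]
ft_force: [0.3, 0.2, -2.1]
width: 19.4
grasp_force: 30.0
```

```bash
cat > clamp.py <<'E'
from h import *
np.set_printoptions(precision=1,suppress=True)
def red(p):
    P,c=cloud(p); c=c.astype(int)
    m=(c[:,0]>110)&(c[:,1]<60)&(c[:,2]<60)&(np.hypot(P[:,0]-450,P[:,1]+232)<70)&(P[:,2]>30)&(P[:,2]<50)
    Q=P[m]; (cx,cy),(w,h),a=cv2.minAreaRect(Q[:,:2].astype(np.float32)); u=np.linalg.svd(Q[:,:2]-Q[:,:2].mean(0))[2][0]
    return len(Q),Q.mean(0),np.degrees(np.arctan2(u[1],u[0]))%180,(cx,cy),(w,h,a)
if __name__=='__main__':
    for n in('w1','w2'): print(n,red(load(n)))
    for n in('top','scene'): print(n,red(shot(n)))
E
python3 clamp.py
```

```text
w1 (193, array([ 461.4, -223.1,   40.8]), np.float64(134.72692560769627), (461.6058349609375, -223.6454620361328), (6.2686357498168945, 65.69136047363281, 44.222503662109375))
w2 (342, array([ 461.5, -222.9,   40.8]), np.float64(134.5711884194049), (461.62652587890625, -223.47531127929688), (6.548735618591309, 66.34724426269531, 44.00285339355469))
top (95, array([ 459.1, -223.5,   41.5]), np.float64(134.38359793013876), (459.1421813964844, -223.40963745117188), (4.3523406982421875, 65.15380859375, 44.298004150390625))
scene (69, array([ 457.8, -221. ,   41.6]), np.float64(130.96889063471048), (457.5004577636719, -219.87342834472656), (17.650880813598633, 53.71806716918945, 33.36659622192383))
```

Call:
play_rows(dp=[[-10,-20,-20],[-7,-17,-25],[0,0,-25],[0,0,-17],[0,0,-8],[0,0,-4],[0,0,0],[0,0,0]], yaw=[7,7,2,0,0,0,0,0])

```text
t: 10.48
ee_pos: [462.4, -430.0, -34.4]
orientation: [1.211, 2.898, -0.001]
ft_force: [-0.0, -0.1, -1.4]
width: 19.0
grasp_force: 30.0
```

Call:
play_rows(dp=[[0,0,-1.5],[0,0,-1.5],[0,0,0]], yaw=[0,0,0])

```text
t: 10.73
ee_pos: [462.0, -430.1, -37.7]
orientation: [1.211, 2.898, -0.001]
ft_force: [0.5, -0.3, -1.1]
width: 19.1
grasp_force: 30.0
```

Call:
play_rows(dp=[[0,0,0],[0,0,0],[0,0,0],[0,0,0],[0,0,0],[0,0,0],[0,0,0],[0,0,0]], yaw=[0,0,0,0,0,0,0,0], gripper=0)

```text
t: 11.4
ee_pos: [461.6, -430.0, -38.3]
orientation: [-1.212, -2.898, -0.0]
ft_force: [-0.2, 0.0, 0.3]
width: 69.1
grasp_force: 0.0
```

Call:
play_rows(dp=[[0,0,10],[0,0,30],[0,0,40],[0,0,40],[0,0,40],[0,0,0],[0,0,0]], yaw=[0,0,0,0,0,0,0])

```text
t: 11.98
ee_pos: [463.2, -431.5, 125.5]
orientation: [1.209, 2.893, -0.004]
ft_force: [2.0, -0.2, -0.2]
width: 87.8
grasp_force: 0.0
```

```bash
python3 look.py w4 barrel nest lever_bar
python3 - <<'E'
from h import *
import clamp
np.set_printoptions(precision=1,suppress=True)
def bar(p):
    P,c=cloud(p)
    m=(np.hypot(P[:,0]-462,P[:,1]+430)<110)&(P[:,2]>17)&(P[:,2]<34)
    Q=P[m]; return len(Q),cv2.minAreaRect(Q[:,:2].astype(np.float32)),Q.max(0)
print(bar(load('w4')),clamp.red(load('w4'))); 
t=shot('top');print(bar(t))
E
```

```text
barrel [315.4 190.9] 0.66 [ 460.  -429.1   23.6] [ 456.4 -425.4   46. ]
nest [449.3  45.1] 0.93 [ 452.  -228.9   11.9] [ 450.7 -233.7   22. ]
lever_bar [396.1  22.5] 0.9 [ 401.9 -284.4   89.2] [ 401.9 -284.7   90. ]
lever_bar [541.1 186.7] 0.67 [ 647.4 -241.8    6.9] [ 586.  -277.3   90. ]
[ 460.7 -429.   120.2] 44.62430478628187 [-44.   28.9  95.2  -0.   56.1 -88.7] 12.1833 [ 0.  -0.4 -0.7]
(2798, ((463.85565185546875, -431.5746154785156), (27.284618377685547, 170.80166625976562), 44.75761795043945), array([ 532.9, -361.7,   30. ])) (553, array([ 460.4, -224.2,   40.5]), np.float64(134.60845920651593), (461.3175964355469, -224.45022583007812), (7.824295520782471, 65.55406951904297, 43.694061279296875))
(72, ((459.50408935546875, -431.4856872558594), (19.871871948242188, 169.76055908203125), 49.224971771240234), array([ 529.8, -369.9,   32. ]))
```

View pics/w4.png

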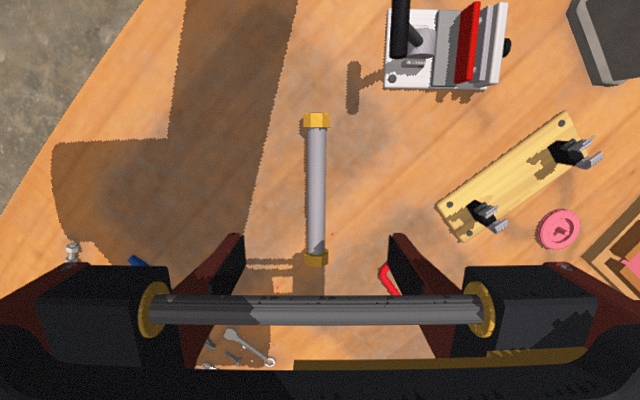

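Call:
play_rows(dp=[[25,-25,0],[30,-29,-20],[0,0,-40],[0,0,-40],[0,0,-35],[0,0,-18],[0,0,-7],[0,0,0]], yaw=[0,0,0,0,0,0,0,0])

```text
t: 12.9
ee_pos: [511.7, -479.2, -38.4]
orientation: [-1.209, -2.893, -0.004]
ft_force: [0.8, -0.1, -0.4]
width: 88.1
grasp_force: 0.0
```

Call:
play_rows(dp=[[0,0,0],[0,0,0],[0,0,0],[0,0,0],[0,0,0],[0,0,0],[0,0,0],[0,0,0]], yaw=[0,0,0,0,0,0,0,0], gripper=1)

```text
t: 13.57
ee_pos: [513.7, -481.1, -36.2]
orientation: [1.212, 2.898, -0.0]
ft_force: [0.3, 0.5, -0.2]
width: 37.7
grasp_force: 0.0
```

Call:
play_rows(dp=[[0,0,0],[0,0,0],[0,0,0],[0,0,0],[0,0,0]], yaw=[0,0,0,0,0])

```text
t: 13.98
ee_pos: [513.7, -481.1, -36.2]
orientation: [1.212, 2.898, -0.0]
ft_force: [-0.1, -1.2, 0.6]
width: 27.7
grasp_force: 30.0
```

Call:
play_rows(dp=[[0,0,5],[0,0,15],[0,0,30],[0,0,35],[0,0,35],[0,0,30],[0,0,0],[0,0,0]], yaw=[0,0,0,0,0,0,0,0])

```text
t: 14.65
ee_pos: [514.9, -482.3, 117.4]
orientation: [1.21, 2.894, -0.003]
ft_force: [-0.1, -0.3, -1.8]
width: 27.9
grasp_force: 30.0
```

```bash
python3 look.py w5 barrel nest
cat > bar.py <<'E'
from h import *
import clamp,sys
np.set_printoptions(precision=2,suppress=True)
# barrel in tool-offset frame: along e (from tool toward free end), lateral, z
def prof(p,o,c0):
    P,c=cloud(p); a=np.radians(134.5); e=np.array([np.cos(a),np.sin(a)]); n=np.array([np.sin(a),-np.cos(a)])
    d=P[:,:2]-c0; s=d@e; l=d@n
    for k in range(10,180,10):
        m=(abs(s-k)<3)&(abs(l)<25)&(P[:,2]>o[0])&(P[:,2]<o[1])
        if m.sum()>8: print(k,m.sum(),'lat',np.percentile(l[m],[3,97]),'ztop',np.percentile(P[m,2],92))
    m=(abs(l)<8)&(P[:,2]>o[0])&(P[:,2]<o[1]); print('end s',np.percentile(s[m],[0.5,99.5]))
E
python3 - <<'E'
from bar import *
o=ctrl.get_obs();print(o['ee_pos'],o['ft_force'])
prof(load('w5'),(110,215),np.array(o['ee_pos'][:2])); print(clamp.red(load('w5')))
E
```

```text
barrel [315.6 128.6] 0.69 [ 464.4 -431.1  175.2] [ 465.6 -432.7   46. ]
nest [407.4 231.7] 0.44 [ 627.4 -440.9   -0.4] [ 615.8 -440.1   22. ]
[ 512.8 -480.2  112.5] 44.624317981089774 [-44.1  35.1  85.2   0.   59.8 -88.7] 14.8 [ 0.1 -0.6 -2. ]
[ 512.76 -480.19  112.5 ] [ 0.06 -0.58 -2.02]
10 1976 lat [-21.86  22.33] ztop 211.1044174005654
20 383 lat [-8.52  9.58] ztop 176.87144674178268
30 413 lat [-8.98  9.32] ztop 176.6107409030634
40 421 lat [-8.82  9.18] ztop 176.50538067447084
50 439 lat [-8.64  9.  ] ztop 176.10229348879656
60 460 lat [-9.13  8.82] ztop 175.82103627231453
70 488 lat [-8.92  8.79] ztop 175.56314067622498
80 508 lat [-9.38  8.59] ztop 175.32769827077843
90 527 lat [-9.21  8.4 ] ztop 175.15039399010104
100 548 lat [-9.64  8.27] ztop 174.80344797981422
110 574 lat [-9.47  8.65] ztop 174.54518416452143
120 603 lat [-9.86  8.54] ztop 174.249295235579
end s [-15.1  125.15]
(0, array([nan, nan, nan]), np.float64(0.0), (0.0, 0.0), (0.0, 0.0, 0.0))clamp.py:6: RuntimeWarning: Mean of empty slice.
  Q=P[m]; (cx,cy),(w,h),a=cv2.minAreaRect(Q[:,:2].astype(np.float32)); u=np.linalg.svd(Q[:,:2]-Q[:,:2].mean(0))[2][0]
  ret = um.true_divide(
clamp.py:7: RuntimeWarning: Mean of empty slice.
  return len(Q),Q.mean(0),np.degrees(np.arctan2(u[1],u[0]))%180,(cx,cy),(w,h,a)
```

Call:
play_rows(dp=[[0,15,0],[-2,30,0],[-3,35,0],[-3,35,0],[-3,35,0],[-2,28,0],[-1,16,0],[0,0,0]], yaw=[0,0,0,0,0,0,0,0])

```text
t: 15.47
ee_pos: [498.3, -283.8, 112.4]
orientation: [-1.207, -2.896, -0.001]
ft_force: [-0.3, -0.7, -1.6]
width: 27.6
grasp_force: 30.0
```

Call:
play_rows(dp=[[0,0,-5],[0,0,-5],[0,0,0],[0,0,0]], yaw=[0,0,0,0])

```text
t: 15.8
ee_pos: [499.3, -288.1, 102.9]
orientation: [-1.213, -2.897, -0.0]
ft_force: [1.1, 0.0, -1.5]
width: 27.6
grasp_force: 30.0
```

```bash
python3 look.py w6 nest lever_bar
python3 - <<'E'
from bar import *
o=ctrl.get_obs();print(o['ee_pos'],o['ft_force'])
p=load('w6');prof(p,(110,205),np.array(o['ee_pos'][:2]))
P,c=cloud(p);c=c.astype(int)
a=np.radians(134.5); e=np.array([np.cos(a),np.sin(a)]); n=np.array([np.sin(a),-np.cos(a)]); d=P[:,:2]-o['ee_pos'][:2]; s=d@e;l=d@n
m=(c[:,0]>100)&(c[:,1]<70)&(c[:,2]<70)&(P[:,2]>10)&(P[:,2]<50)&(abs(l)<60)&(s<130)
print('red',m.sum(),np.percentile(s[m],[1,99]),np.percentile(l[m],[2,50,98]),P[m].mean(0),np.percentile(P[m,2],[2,98]))
for z0,z1 in((36,45),(14,36)):
    k=m&(P[:,2]>z0)&(P[:,2]<z1)
    if k.sum(): print(z0,k.sum(),np.percentile(l[k],[2,50,98]),np.percentile(s[k],[1,99]))
for k in range(20,120,10):
    m=(abs(s-k)<3)&(P[:,2]<60); 
    print(k,' '.join('%d:%d'%(x,np.median(P[m&(abs(l-x)<1),2])) for x in range(-40,40,2) if (m&(abs(l-x)<1)).sum()>2))
E
```

```text
nest [320.4 123.2] 0.67 [ 449.1 -233.7  161. ] [ 449.6 -231.5   22. ]
nest [315.8 126.5] 0.59 [ 448.6 -236.3  161.6] [ 448.6 -236.7   22. ]
lever_bar [228.  126.7] 0.79 [ 403.2 -281.    90.8] [ 403.  -281.2   90. ]
lever_bar [322.9 124. ] 0.38 [ 450.2 -233.1  160.4] [ 451.  -231.7   90. ]
[ 499.7 -287.9  103.6] 44.57169655446374 [-31.1  26.1 102.8  -0.   51.  -75.7] 15.95 [ 0.7  0.1 -1.4]
[ 499.66 -287.86  103.61] [ 0.71  0.13 -1.35]
10 2534 lat [-22.09  21.75] ztop 199.71583956036676
20 380 lat [-8.95  9.18] ztop 162.55711433191624
30 402 lat [-9.41  9.01] ztop 162.48699353075446
40 418 lat [-9.23  8.79] ztop 162.2364536079152
50 428 lat [-9.11  8.65] ztop 162.1021745715901
60 450 lat [-9.52  8.46] ztop 161.96637272772983
70 481 lat [-9.34  8.45] ztop 161.82555136200153
80 506 lat [-9.72  8.29] ztop 161.51256433428554
90 522 lat [-9.55  8.12] ztop 161.42345197950152
100 537 lat [-9.94  7.99] ztop 161.21359230276326
110 569 lat [-9.78  8.41] ztop 161.0791423371906
120 587 lat [-10.12   8.26] ztop 160.71585831004637
130 170 lat [-10.67   8.74] ztop 160.03367254037178
end s [-12.4  127
[... 755 characters left out ...]
34:35 38:23
70 -40:54 -38:51 -36:47 -34:44 -32:41 -30:37 -28:36 -26:37 -24:36 -22:37 -20:35 -18:34 16:40 18:40 20:40 24:5 26:5 28:5 30:28 32:34 34:35 36:35 38:21
80 -40:28 -38:30 -36:33 -34:34 -32:35 -30:36 -28:36 -26:36 -24:37 -22:36 -20:35 -18:34 16:40 18:40 20:40 24:5 26:5 28:5 30:25 32:35 34:34 38:18
90 -40:7 -38:23 -36:23 -34:23 -32:23 -30:23 -28:23 -26:23 -24:23 -22:23 -20:23 16:40 18:40 20:40 22:26 24:6 26:5 28:5 30:29 32:34 34:34 36:34 38:22
100 -40:6 -38:6 -36:6 -34:5 -32:5 -30:5 -28:5 -26:5 -24:6 -22:6 16:41 18:41 20:39 24:6 26:6 28:6 30:28 32:35 34:35 36:34 38:13
110 -40:5 -38:5 -36:5 -34:5 -32:4 -30:4 -28:3 -26:4 -24:5 -22:4 -20:6 20:0 22:0 24:5 26:5 28:5 30:5 32:4 34:2 36:2 38:2
```

View pics/w6.png

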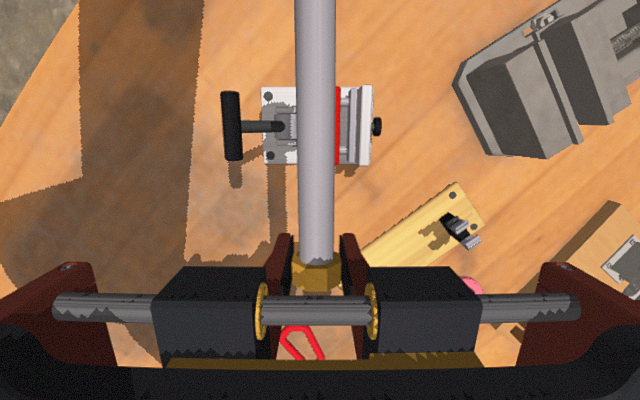

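```bash
python3 - <<'E'
from bar import *
a=np.radians(134.5); e=np.array([np.cos(a),np.sin(a)]); n=np.array([np.sin(a),-np.cos(a)]);c0=np.array([499.66,-287.86])
for q in('w4','w2','w1','top'):
    p=shot('top') if q=='top' else load(q)
    P,c=cloud(p);c=c.astype(int);d=P[:,:2]-c0; s=d@e;l=d@n
    red=(c[:,0]>100)&(c[:,1]<70)&(c[:,2]<70)&(P[:,2]>36)&(P[:,2]<46)&(abs(l)<40)&(s<130)&(s>0)
    print(q,'red l',np.percentile(l[red],[1,50,99]) if red.sum() else 0)
    for k in (45,72,100):
        m=(abs(s-k)<8)&(P[:,2]<100)
        print(k,' '.join('%d:%d'%(x,np.median(P[m&(abs(l-x)<1),2])) for x in range(-66,66,2) if (m&(abs(l-x)<1)).sum()>1))
E
```

```text
w4 red l [13.75 16.42 20.53]
45 -66:41 -64:0 -62:0 -60:0 -58:0 -56:0 -54:5 -52:5 -50:6 -48:6 -46:7 -44:6 -42:6 -40:5 -38:5 -36:5 -34:6 -32:5 -30:5 -28:5 -26:5 -24:5 -22:6 -20:6 -18:6 -16:6 -14:5 -12:5 -10:6 -8:5 -6:10 -4:11 -2:11 0:11 2:11 4:11 6:12 8:11 10:11 12:11 14:27 16:40 18:40 20:39 24:5 26:6 28:26 30:29 32:34 34:34 36:33 38:31 40:31 42:36 44:36 46:36 48:36 50:35 54:5 56:5 60:0 62:0 64:0
72 -66:89 -64:90 -62:90 -60:89 -58:86 -56:2 -54:6 -52:73 -50:68 -48:66 -46:62 -44:60 -42:55 -40:47 -38:32 -36:35 -34:39 -32:36 -30:36 -28:36 -26:36 -24:36 -22:36 -20:35 -18:34 -16:32 -14:29 -8:6 -6:11 -4:12 -2:11 0:11 2:11 4:11 6:11 8:11 10:11 12:12 14:27 16:40 18:40 20:40 30:29 32:34 34:35 36:33 38:32 40:34 42:36 44:36 46:37 48:36 54:28 56:29 58:29 60:28
100 -66:0 -64:0 -62:0 -60:0 -58:0 -56:0 -54:5 -52:5 -34:6 -32:5 -30:5 -28:5 -26:6 -24:5 -22:6 -20:6 -18:5 -16:5 -14:6 -12:5 -10:5 -8:5 -6:10 -4:11 -2:11 0:11 2:11 4:11 6:11 8:11 10:11 12:12 14:27 16:40 18:40 20:40 26:28 28:27 30:30 32:34 34:34 36:33 38:34 40:34 42:36 44:36 46:36 48:36
w2 red l [14.75 18.4  21.16]
45 -66:0 -64:0 -62:0 -60:82 -
[... 1513 characters left out ...]
:71 -50:70 -48:65 -46:63 -44:59 -42:56 -40:53 -38:50 -36:46 -34:42 -32:39 -30:37 -28:37 -26:37 -24:37 -22:36 -20:35 -18:33 -16:30 -14:26 -12:6 -10:5 -8:6 -6:11 -4:12 -2:12 0:12 2:12 4:12 14:40 16:41 18:40 20:27 22:19 30:35 32:34 34:34 36:30 40:36 42:36 44:37 46:37 48:36 50:25 52:25 54:29 56:29 58:25 60:22 62:0 64:0
100 -66:0 -64:0 -62:0 -60:0 -58:85 -56:4 -54:6 -52:5 -50:7 -48:7 -46:7 -44:7 -42:6 -40:6 -38:6 -36:6 -34:6 -32:6 -30:6 -28:5 -26:5 -24:6 -22:6 -20:6 -18:6 -16:6 -14:6 -12:6 -10:6 -8:6 -6:11 -4:12 -2:12 0:12 2:11 4:12 14:40 16:40 18:40 20:32 22:26 24:28 26:27 28:27 30:35 32:35 34:34 36:29 40:36 42:36 44:37 46:37 48:35 50:19 52:5 54:6 56:3 58:0 60:0 62:0 64:0
top red l 0
45 
72 
100
```

Call:
play_rows(dp=[[-0.7,2,-15],[0,0,-30],[0,0,-30],[0,0,-25],[0,0,-12],[0,0,-6],[0,0,-2],[0,0,0]], yaw=[0,0,0,0,0,0,0,0])

```text
t: 16.67
ee_pos: [499.5, -285.5, -15.8]
orientation: [1.212, 2.898, -0.0]
ft_force: [0.9, 0.1, -1.2]
width: 27.4
grasp_force: 30.0
```

Call:
play_rows(dp=[[0,0,-2],[0,0,-2],[0,0,-2],[0,0,0],[0,0,0]], yaw=[0,0,0,0,0])

```text
t: 17.08
ee_pos: [499.1, -285.2, -22.0]
orientation: [1.212, 2.898, -0.0]
ft_force: [1.2, 0.0, -1.9]
width: 27.3
grasp_force: 30.0
```

Call:
play_rows(dp=[[0,0,-1.5],[0,0,-1.5],[0,0,0],[0,0,0]], yaw=[0,0,0,0])

```text
t: 17.42
ee_pos: [498.8, -285.0, -25.4]
orientation: [-1.212, -2.898, -0.0]
ft_force: [-0.1, -0.0, -2.1]
width: 27.5
grasp_force: 30.0
```

Call:
play_rows(dp=[[0,0,-1],[0,0,0],[0,0,0]], yaw=[0,0,0])

```text
t: 17.67
ee_pos: [499.0, -285.1, -26.3]
orientation: [-1.212, -2.898, -0.0]
ft_force: [-0.5, 0.1, -2.1]
width: 27.6
grasp_force: 30.0
```

Call:
play_rows(dp=[[0,0,0],[0,0,0],[0,0,0],[0,0,0],[0,0,0],[0,0,0],[0,0,0],[0,0,0]], yaw=[0,0,0,0,0,0,0,0], gripper=0)

```text
t: 18.33
ee_pos: [499.0, -285.1, -26.2]
orientation: [1.212, 2.898, -0.0]
ft_force: [-0.2, 0.0, -0.5]
width: 77.3
grasp_force: 0.0
```

Call:
play_rows(dp=[[0,0,10],[0,0,25],[0,0,35],[0,0,40],[0,0,25],[0,0,0],[0,0,0]], yaw=[0,0,0,0,0,0,0])

```text
t: 18.92
ee_pos: [500.0, -285.7, 111.0]
orientation: [1.21, 2.895, -0.001]
ft_force: [0.0, 0.1, -1.3]
width: 87.9
grasp_force: 0.0
```

```bash
python3 look.py w7 barrel nest lever_bar
python3 - <<'E'
from bar import *
o=ctrl.get_obs()
p=load('w7');prof(p,(24,40),np.array(o['ee_pos'][:2]))
P,c=cloud(p);c=c.astype(int);a=np.radians(134.5); e=np.array([np.cos(a),np.sin(a)]); n=np.array([np.sin(a),-np.cos(a)]);d=P[:,:2]-o['ee_pos'][:2]; s=d@e;l=d@n
red=(c[:,0]>100)&(c[:,1]<70)&(c[:,2]<70)&(P[:,2]>36)&(P[:,2]<46)&(abs(l)<40)&(s<130)&(s>0)
print('red l',np.percentile(l[red],[1,50,99]),'s',np.percentile(s[red],[1,99]))
m=(abs(s-72)<8)&(P[:,2]<110)
print(' '.join('%d:%d'%(x,np.median(P[m&(abs(l-x)<1),2])) for x in range(-76,30,2) if (m&(abs(l-x)<1)).sum()>1))
b=(P[:,2]>78)&(P[:,2]<100)&(l<-40)&(l>-90)&(s>30)&(s<110)&(c.max(1)<60)
print('bar',np.percentile(l[b],[2,50,98]),np.percentile(s[b],[2,50,98]),np.percentile(P[b,2],98))
E
```

```text
barrel [316.5 124.2] 0.71 [ 448.6 -232.6   31.7] [ 448.5 -232.7   46. ]
barrel [451.7 286.4] 0.3 [ 531.5 -239.2  211.1] [ 667.4 -249.2   46. ]
nest [320.6 126.4] 0.68 [ 452.8 -231.4   30.3] [ 452.9 -231.3   22. ]
nest [414.6 266.1] 0.41 [ 525.1 -245.9  193. ] [ 635.4 -264.3   22. ]
lever_bar [232.8 127.8] 0.6 [ 405.3 -278.7   90.2] [ 405.3 -278.7   90. ]
lever_bar [318.4 123. ] 0.33 [ 449.1 -230.6   31.2] [ 448.9 -231.1   90. ]
[ 497.9 -284.4  107.3] 44.62319318571568 [-30.9  25.7 103.    0.   51.5 -75.6] 19.1167 [ 0.  -0.  -1.2]
10 106 lat [-8.44  9.91] ztop 32.00317502353796
20 109 lat [-8.38  9.8 ] ztop 32.090454083322186
30 115 lat [-8.3   9.72] ztop 32.29730980303341
40 127 lat [-8.2  14.14] ztop 34.3787968497167
50 160 lat [-8.1  23.28] ztop 32.5973978098226
60 195 lat [-23.7  17.5] ztop 37.42613303189165
70 243 lat [-23.72  14.2 ] ztop 37.162628855175385
80 199 lat [-23.38  16.06] ztop 37.27949608889902
90 187 lat [-8.86 24.1 ] ztop 39.356876328808895
100 139 lat [-8.8  16.65] ztop 35.917300459077246
110 133 lat [-8.71  8.01] ztop 31.960773445141147
120 135 lat [-8.64  7.92] ztop 31.963789804970016
130 139 lat [-9.41  7.81] ztop 32.32450818039087
140 229 lat [-12.87  11.26] ztop 36.1747463988504
150 232 lat [-12.93  12.24] ztop 36.693004845732055
end s [-14.82 153.96]
red l [12.6  15.93 19.19] s [ 35.99 101.11]
-76:0 -74:0 -72:0 -70:88 -68:90 -66:90 -64:90 -62:89 -60:88 -58:84 -56:77 -54:74 -52:71 -50:66 -48:63 -46:61 -44:57 -42:55 -40:50 -38:48 -36:44 -34:41 -32:37 -30:37 -28:37 -26:36 -24:36 -22:35 -20:34 -18:33 -16:30 -14:25 -12:5 -10:7 -8:27 -6:29 -4:30 -2:31 0:31 2:31 4:30 6:30 8:27 10:12 12:24 14:40 16:40 18:40 20:39 22:5 24:6 26:5 28:19
bar [-69.22 -62.62 -57.82] [45.51 69.53 92.36] 91.86112343067222
```

View pics/w7.png

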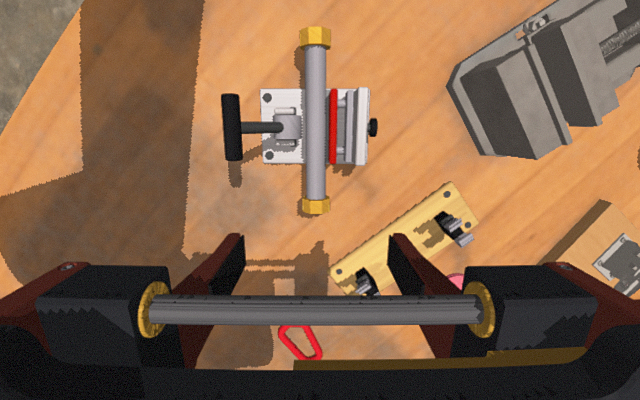

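Call:
play_rows(dp=[[-15,0,0],[-25,-4,0],[-25,-4,0],[-25,-5,0],[-20,-5,0],[-7,-2,0],[0,0,0],[0,0,0]], yaw=[0,0,0,0,0,0,0,0], gripper=1)

```text
t: 19.78
ee_pos: [382.3, -305.2, 108.3]
orientation: [-1.213, -2.898, -0.0]
ft_force: [-0.2, -0.4, 0.5]
width: 37.6
grasp_force: 0.0
```

Call:
play_rows(dp=[[0,0,0],[0,0,-15],[0,0,-20],[0,0,-20],[0,0,-10],[0,0,-4],[0,0,0],[0,0,0]], yaw=[0,0,0,0,0,0,0,0])

```text
t: 20.45
ee_pos: [382.6, -305.2, 40.0]
orientation: [1.211, 2.898, -0.0]
ft_force: [0.1, -1.1, -0.3]
width: 0.5
grasp_force: 0.0
```

```bash
cat > lev.py <<'E'
from bar import *
o=ctrl.get_obs(); print(o['ee_pos'],o['ft_force'],o['t'],o['width'])
a=np.radians(134.5); e=np.array([np.cos(a),np.sin(a)]); n=np.array([np.sin(a),-np.cos(a)]);c0=np.array([499.,-285.1])
print('tool l,s',(o['ee_pos'][:2]-c0)@n,(o['ee_pos'][:2]-c0)@e)
for q in('top','wrist','scene'):
    p=shot(q); P,c=cloud(p);c=c.astype(int);d=P[:,:2]-c0; s=d@e;l=d@n
    b=(P[:,2]>72)&(P[:,2]<104)&(l<60)&(l>-110)&(s>30)&(s<110)&(c.max(1)<48)
    if b.sum()>5: print(q,'bar',b.sum(),np.percentile(l[b],[2,50,98]),np.percentile(s[b],[2,50,98]),np.percentile(P[b,2],[50,98]))
    f=(P[:,2]>60)&(P[:,2]<110)&(l<80)&(l>-140)&(s>40)&(s<100)&(c[:,0]>c[:,2]+20)&(c[:,0]<110)
    if f.sum()>5: print(q,'finger',f.sum(),np.percentile(l[f],[2,50,98]),np.percentile(s[f],[2,98]),np.percentile(P[f,2],[2,98]))
    r=(c[:,0]>100)&(c[:,1]<70)&(c[:,2]<70)&(P[:,2]>36)&(P[:,2]<46)&(abs(l)<45)&(s<130)&(s>0)
    t=(P[:,2]>28)&(P[:,2]<34)&(abs(l)<25)&(((s>10)&(s<32))|((s>108)&(s<130)))
    if r.sum()>5: print(q,'red l',np.percentile(l[r],[2,50,98]))
    if t.sum()>5: print(q,'tube l',np.percentile(l[t],[2,50,98]))
E
python3 lev.py
```

```text
[ 382.58 -305.22   40.03] [ 0.15 -1.11 -0.32] 20.45 0.4645705125188251
tool l,s -97.14253834367341 67.24845405608535
top bar 9 [-68.85 -63.94 -61.37] [49.02 50.84 74.57] [91.34 95.5 ]
top finger 15 [-71.73 -63.96 -53.24] [47.79 74.24] [72.39 91.87]
top red l [12.57 15.43 18.39]
top tube l [-8.7   1.12  6.83]
wrist bar 1363 [-95.88 -66.21 -59.26] [61.36 79.2  95.18] [89.86 92.11]
wrist finger 681 [-105.54  -95.01  -71.47] [68.85 84.36] [ 80.9  109.46]
wrist red l [12.44 14.8  18.54]
wrist tube l [-8.52 -2.    6.45]
scene bar 65 [-101.83  -69.7   -62.41] [46.23 56.13 64.44] [90.29 99.03]
scene finger 50 [-108.69 -105.82  -92.19] [55.8  62.67] [ 88.48 109.63]
scene red l [11.05 14.39 19.23]
scene tube l [-10.3   -4.43   3.92]
```

Call:
play_rows(dp=[[3.5,3.5,-3],[3.5,3.5,0],[3.5,3.5,0],[3.5,3.5,0],[3.5,3.5,0],[3.5,3.5,0.5],[3.5,3.5,1],[3.5,3.5,1]], yaw=[0,0,0,0,0,0,0,0])

```text
t: 21.27
ee_pos: [410.4, -276.9, 39.5]
orientation: [1.211, 2.898, -0.001]
ft_force: [-2.2, -3.3, 2.7]
width: 0.3
grasp_force: 1.8
```

Call:
play_rows(dp=[[2.5,2.5,1],[2.5,2.5,1],[2.5,2.5,1],[2.5,2.5,0]], yaw=[0,0,0,0])

```text
t: 21.6
ee_pos: [420.3, -266.8, 42.3]
orientation: [1.212, 2.898, 0.0]
ft_force: [-2.2, -2.1, 2.3]
width: 0.3
grasp_force: 1.4
```

```bash
python3 lev.py
```

```text
[ 420.26 -266.81   42.33] [-2.25 -2.15  2.26] 21.6 0.32997113633761704
tool l,s -43.34432055081161 68.23091114060428
top red l [12.5  15.39 18.27]
top tube l [-8.68 -0.6   7.88]
wrist bar 1259 [-42.24 -27.17 -20.64] [67.85 82.72 95.31] [101.51 103.48]
wrist finger 543 [-51.38 -41.25 -33.77] [77.36 79.51] [ 83.27 109.6 ]
wrist red l [12.42 15.21 18.69]
wrist tube l [-8.16 -1.22  6.9 ]
scene bar 35 [-52.48 -32.72 -26.48] [46.62 55.66 61.2 ] [101.56 103.81]
scene finger 53 [-53.   -41.25 -31.46] [45.25 61.37] [ 85.24 107.47]
scene red l [11.55 14.67 18.72]
scene tube l [-10.13  -4.91   3.28]
```

Call:
play_rows(dp=[[2,2,0],[2,2,0],[2,2,0],[0,0,0]], yaw=[0,0,0,0])

```text
t: 22.08
ee_pos: [426.2, -260.7, 42.2]
orientation: [-1.212, -2.898, -0.0]
ft_force: [-0.4, -1.0, -0.1]
width: 0.6
grasp_force: 0.1
```

Call:
play_rows(dp=[[2,2,0],[2,2,0],[0,0,0]], yaw=[0,0,0])

```text
t: 22.33
ee_pos: [430.2, -256.7, 42.1]
orientation: [-1.211, -2.899, -0.0]
ft_force: [0.2, -0.3, -0.8]
width: 0.3
grasp_force: 0.1
```

```bash
python3 lev.py
```

```text
[ 430.22 -256.72   42.15] [ 0.22 -0.28 -0.78] 22.3333 0.2788219161193017
tool l,s -29.171610143907895 68.45149688644636
top red l [12.47 15.37 18.31]
top tube l [-7.29  0.84  9.03]
wrist bar 1263 [-27.96 -13.41  -6.9 ] [67.73 82.62 95.23] [100.93 102.93]
wrist finger 558 [-37.61 -27.51 -19.94] [77.44 79.63] [ 82.41 109.5 ]
wrist red l [12.41 15.3  18.77]
wrist tube l [-6.65  0.64  8.35]
scene bar 47 [-39.4  -19.03 -12.15] [46.61 56.36 60.67] [100.75 103.72]
scene finger 50 [-40.3  -34.26  -7.93] [47.42 60.75] [ 85.49 108.08]
scene red l [11.21 14.31 19.95]
scene tube l [-9.68 -3.25  7.54]
```

Call:
play_rows(dp=[[2,2,0],[2,2,0],[2,2,0]], yaw=[0,0,0])

```text
t: 22.73
ee_pos: [435.8, -251.0, 42.0]
orientation: [-1.212, -2.898, 0.0]
ft_force: [-1.4, -1.7, -2.4]
width: 0.5
grasp_force: 1.5
```

Call:
play_rows(dp=[[2,2,-0.5],[2,2,-0.5]], yaw=[0,0])

```text
t: 22.9
ee_pos: [439.8, -247.0, 41.1]
orientation: [-1.211, -2.898, 0.001]
ft_force: [-3.2, -4.6, -2.4]
width: 0.5
grasp_force: 2.3
```

```bash
python3 lev.py
```

```text
[ 439.78 -246.98   41.09] [-3.17 -4.64 -2.43] 22.9 0.46938270435401547
tool l,s -15.513214320502463 68.69677112583773
top red l [12.63 15.36 18.24]
top tube l [-5.91  2.32 10.56]
wrist bar 1282 [-15.5    0.93   7.57] [66.93 82.01 95.18] [97.79 99.84]
wrist finger 611 [-23.49 -12.83   8.12] [73.28 87.8 ] [ 81.51 109.56]
wrist red l [13.18 17.19 19.63]
wrist tube l [-3.99  2.84 10.04]
scene bar 44 [-26.21  -4.04   1.94] [47.6  55.85 61.7 ] [ 98.59 102.52]
scene finger 47 [-26.28 -18.17   5.19] [45.64 66.29] [ 62.22 109.78]
scene red l [10.81 14.75 19.26]
scene tube l [-7.58 -1.47  7.7 ]
```

Call:
play_rows(dp=[[2,2,-1],[2,2,-1],[2,2,-1]], yaw=[0,0,0])

```text
t: 23.3
ee_pos: [445.7, -241.3, 38.4]
orientation: [-1.212, -2.898, 0.001]
ft_force: [-5.5, -4.6, 2.4]
width: 0.4
grasp_force: 3.9
```

```bash
python3 lev.py
```

```text
[ 445.73 -241.25   38.44] [-5.54 -4.61  2.36] 23.3 0.4215913718205386
tool l,s -7.265933803755708 68.6139125907093
top red l [13.94 16.62 19.58]
top tube l [-5.14  2.23 10.67]
wrist bar 1386 [-7.26  9.82 16.91] [66.52 80.48 95.1 ] [94.12 98.59]
wrist finger 668 [-15.33  -4.94   4.56] [77.63 79.85] [ 79.1  109.59]
wrist red l [14.34 17.23 20.43]
wrist tube l [-3.18  3.95 11.35]
scene bar 54 [-17.03   4.2   10.5 ] [47.88 56.73 59.28] [ 95.64 103.07]
scene finger 57 [-17.85  -4.72  13.27] [45.8  72.81] [ 63.11 107.44]
scene red l [12.28 15.9  21.37]
scene tube l [-6.7  -0.01 11.  ]
```

Call:
play_rows(dp=[[2,2,-1],[0,0,0]], yaw=[0,0])

```text
t: 23.62
ee_pos: [447.8, -239.2, 37.3]
orientation: [-1.211, -2.898, 0.001]
ft_force: [-4.1, -4.6, 1.7]
width: 0.6
grasp_force: 2.8
```

Call:
play_rows(dp=[[-5,-5,0],[-15,-15,0],[-20,-20,0],[-20,-20,20],[0,0,40],[0,0,40],[0,0,0],[0,0,0]], yaw=[0,0,0,0,0,0,0,0])

```text
t: 24.28
ee_pos: [389.6, -300.5, 139.5]
orientation: [1.21, 2.892, -0.002]
ft_force: [-0.6, -0.3, -0.7]
width: 0.4
grasp_force: 0.0
```

```bash
python3 lev.py; python3 look.py w8 barrel nest
```

```text
[ 389.57 -300.5   139.55] [-0.63 -0.33 -0.67] 24.2833 0.4193489824867992
tool l,s -88.84573444145094 65.71302797807458
top bar 101 [ 7.96 15.52 18.58] [49.49 64.15 92.78] [93.76 96.9 ]
top finger 8 [ 9.75 13.99 16.9 ] [47.75 96.97] [84.77 94.12]
top red l [13.93 16.68 19.6 ]
top tube l [-4.57  2.33 10.59]
wrist bar 819 [ 5.06 10.82 17.71] [48.04 72.98 95.05] [92.54 94.7 ]
wrist finger 26 [ 1.83  7.3  18.22] [46.16 75.03] [65.4  93.25]
wrist red l [14.17 17.04 20.56]
wrist tube l [-3.44  3.14 11.32]
scene bar 135 [ 0.05  8.43 13.82] [48.14 70.26 92.21] [92.74 97.01]
scene finger 72 [-3.66  9.45 17.74] [45.32 93.46] [63.15 97.43]
scene red l [12.84 16.3  21.11]
scene tube l [-5.93  0.35 11.56]
barrel [396.8 187.1] 0.98 [ 444.7 -230.2   30.6] [ 439.2 -231.1   46. ]
nest [398.  190.1] 0.7 [ 448.  -231.6   31.1] [ 451.3 -231.1   22. ]
[ 387.3 -298.3  135.8] 44.64380413193433 [-39.   16.8 112.4   0.   51.  -83.7] 24.5833 [ 0.4 -0.1 -0.3]
```

View pics/w8.png

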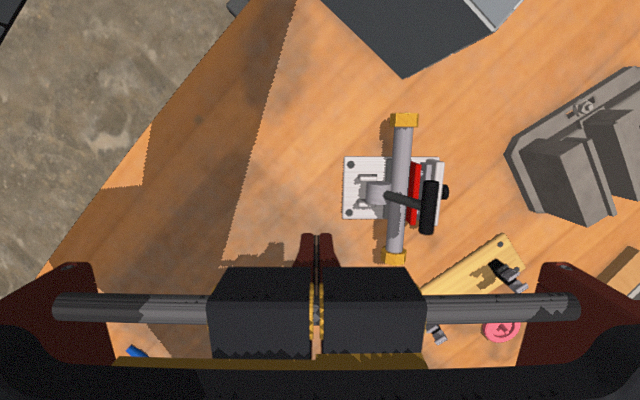

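```bash
python3 -c "
from h import *
print(ticket.close_job())"
```

```text
the job is handed in; nothing more can be done
None
```

The job is handed in, verdict not shown: the barrel was rolled out of the clips, laid on the bench and released, then clamped centred with the pad pressed in about 1.5 mm (camera estimate) at about 7 N on the lever, the arm backed clear and both bystanders never approached.

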